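Clamp a sheath blank with the jig's captive draw screw

TASK

Clamp the sheath blank in the wooden jig: pull the spring-loaded captive screw up by its black wing knob, feeling for the height at which its thread catches, and drive it clockwise (seen from above) until it is fully home, so that it stays up by itself and the foot holds the sheath down. Never force the screw, neither while feeling for the thread nor at the end stop. Leave the sheath where it lies and the other things on the bench alone, and let go at the end.

Things in the scene. Friction and masses are not known exactly. Their poses are not given: they have to be found in the camera images.
- jig: Fixed clamping jig: plywood base 210 x 150 x 18 mm; origin at the centre of its underside, on the bench, x towards the sheath. Over its middle, along x, a steel rocking strap (27 mm wide) on a pivot between two cheeks at x = 0 (38 mm wide, top 92 mm over the bench): its forked heel rests on the screw's flange, its foot is over the sheath at x = 60 mm.
- screw_axis (a point): Centre of the top of the screw's round aluminium housing (54 mm across), 56 mm over the bench, on the screw's upright axis, 60 mm from the jig's origin to -x. The part-turn thread is hidden inside; an upright slot where the screw's cross-pin rests, a mouth in the slot's clockwise side, a channel that climbs clockwise from it, and an end stop.
- knob_grip (a point): Point to grip on the screw's black wing knob, on the screw's axis; rises and turns with it. The knob is a bar 40 mm long (point x), 14 mm wide (point y: pinch across this), from 18 mm below to 12 mm above this point. At rest 110 mm over the bench, wing along the jig's x. The strap's heel is 30 mm or more below it and rises with it.
- screw (a joint): Turn of the screw, rad: 0 at rest, grows CLOCKWISE seen from above. In the slot, below and above the mouth, a wall stops it at about 0.35: press lightly clockwise (0.1 to 0.2 N m) while pulling up; where it gives way, turn on. Free turning takes under 0.1 N m. End stop at 2.9 to 3.0, felt above 0.25 N m. From 0.7 on the thread holds it up when let go.
- draw (a joint): How far the screw is pulled up, m: 0 at rest, at most 0.026. Springs pull it down: 4 N plus 0.1 N per mm, and up to 4 N more from the foot. The mouth, a gap in the slot's clockwise wall, lets the pin out at one unseen height, different each time: its lower edge between 5 and 19 mm, with 3 mm of play above. Then the channel is level to 0.6 rad and climbs 4 mm to 2.8 rad.
- pin: Steel cross-pin of the screw, 5 mm thick, reaching 19.5 mm out from the axis, hidden in the housing; origin on the screw's axis, at bench height at rest. The thread is spoilt by more than 35 N between pin and thread in the slot and mouth (0.45 N m), or 70 N while driving (about 0.8 N m at the end stop).
- foot: Sprung round rubber foot, 18 mm across, under the far end of the strap; origin in the strap, its sole 34 mm below. It comes down on the sheath by itself as the screw goes up.
- sheath: Loose grey moulded sheath blank, 178 mm long (its y axis), 46 mm wide, 15 mm thick, with rivet eyelets; lies flat in the jig's wooden cradle; origin in its underside, 38 mm over the bench.
- spare_sheath: Bystander: a loose grey sheath blank of the same shape lying on the bench beside the jig; origin in its underside.
- rivet_cup: Bystander: a steel cup, 66 mm across, 60 mm high, on the bench beside the jig; origin at the centre of its underside.
- driver: Bystander: a loose screwdriver, 190 mm long, lying on the bench beside the jig, handle towards its -x.
Things that resemble listed ones, but are neither listed nor needed, are in the scene too. Leave any green or red look-alike of the sheath alone.

How it is judged (in metres and radians):
On the way, in this order (a step that is already met when the one before it is completed fails the run):
1. the screw is pulled up out of its rest, at least 4 mm (value of joint draw above 0.004 m), for 0.1 s.
2. the pin has entered the thread: the screw is turned at least 0.6 rad while up (value of joint screw above 0.6 rad and value of joint draw above 0.004 m), for 0.1 s.
At the end, for the whole second after the job is handed in: The screw stands in its thread, turned at least 2.7 rad (stop at 2.9 to 3.0) and at least 7.5 mm up, by itself; the foot presses on the sheath with more than 1 N; the sheath is within 12 mm of where it lay (value of joint screw above 2.7 rad and value of joint draw above 0.0075 m and contact force between foot and sheath above 1 N and distance of sheath from where it was at the start of the episode below 0.012 m); the robot touches nothing.
It fails at once if the thread is forced: more than 35 N on the cross-pin in the slot and mouth (turned less than 0.5 rad), or 70 N anywhere ((value of joint screw below 0.5 rad and contact force between pin and anything else above 35 N) or contact force between pin and anything else above 70 N).
It fails at once if a bystander is pushed more than 30 mm away (distance of any of spare_sheath, rivet_cup, driver from where it was at the start of the episode above 0.03 m).
It also fails if it takes over 70 s, if anything falls off the work surface, if the arm or the gripper's body presses on something with over 40 N, if the wrist force passes 120 N, or if a joint passes its speed limit or range.

ROBOT

A 6-joint arm with a two-finger parallel gripper is mounted at the origin on the work surface. World frame = base frame: x ahead of the robot, y to its left, z up, the work surface at z = 0. Lengths are in m, angles in degrees, forces in N, time in s.
With the tool pointing down it reaches from about 0.4 to 0.825 m from the base axis. Payload 7 kg.
Tool frame: the origin (TCP) lies midway between the tips of the shut fingers; the grasp point (between the pads) lies 19 mm behind it; z points along the fingers, y is the direction in which the jaws open and shut (so a half turn about z gives the same grasp; the last joint's range is limited). The gripper opens to 88 mm and grips with 3 to 60 N. Pads are 19 mm wide; open, the fingers measure 130 mm over their backs; the gripper's body (78 mm by 193 mm) begins 47 mm behind the grasp point.
Start: joints at [-46.518, 20.546, 0.682, 0, -70.136, -16.507], TCP at [0.306, -0.602, 0.227] pointing down, gripper open.
Joint ranges: [-176.03, 176.03], [-82.01, 121.73], [-58.28, 71.71], [-173.87, 95.51], [-174.79, -0.11], [-173.66, 173.66]. Speed limits (degrees/s): [136.94, 136.94, 172.46, 180, 180, 180].

INTERFACE

Orientations are given as a 3x3 rotation matrix whose columns are the frame's x, y, z axes.
In Python, from rig import robot gives the robot as it stands. Calls block until the motion is done:
- robot.goto(position, orientation): joint-space move of the TCP to a pose.
- robot.servo_line(position, ori=None, speed=0.15): straight line of the TCP; ori=None keeps the orientation; speed is the mean speed in m/s.
- robot.movej(angles): joint-space move.
- robot.move_gripper(opening): opening from 0.0 (shut) to 1.0 (fully open); the grip force is fixed at half the most; returns when the fingers have stopped.
- robot.dwell(seconds).
- robot.ik(position, orientation): joint angles nearest the present ones, or None.
- robot.grab_frame(name): name is "scene" or "top" or "wrist"; returns (picture, depth): 480x640x3 uint8, red, green, blue; 480x640 float32, m along the optical axis (not along the pixel's ray), 0 where there is no reading.
- robot.camera_info(name): a dict with "vfov" (degrees; the focal length in pixels is half the picture's height over the tangent of half this angle, whatever the lens; pixels are square), "cx", "cy" (the principal point, pixels), "view" (4x4, takes a point from world to camera coordinates); the wrist camera has in their place "T_tool_cam" (4x4, takes a point from camera to tool coordinates, whose origin is the TCP and whose axes are the flange's). Camera axes: x right, y down, z forward; pixel columns grow to the right and rows downward; lengths in m; the calibration is good to about 2 mm. The wrist camera is an equidistant fisheye: a pixel r from the principal point sees the ray r / f radians off the axis. A picture is of the moment at which its call begins: read the wrist's pose just before it. camera_info takes no time and is no camera call.
A pose or a line that the arm cannot do raises robot.Unreachable and nothing moves.
- robot.job_done(): hands the job in, once; it reports no verdict.
Readings, each from a call of its own:
- robot.read_t(): time.
- robot.read_qpos(): joint angles.
- robot.read_qvel(): joint speeds.
- robot.read_effort(): joint torques, N m.
- robot.read_position(): TCP position.
- robot.read_tcp_rot(): TCP orientation.
- robot.read_force(): force on the tool from outside, world axes, zero at the start.
- robot.read_ft_torque(): the same for the moment, N m.
- robot.read_grip_width(): opening from 0.0 (shut) to 1.0 (fully open).
Only numpy, scipy, OpenCV 4.12 (cv2) and the standard library are available. Lean on these libraries where they do the work, as an engineer would, in place of code of your own. Each camera call takes 0.05 s, during which the arm holds its last target. There are 200 camera calls.

## Working session

There is one attempt and no reset: what is moved stays moved. The work goes in short steps, each a Python script; the robot and the scene stay as the last script left them, time stands still between calls to the robot, and variables do not carry over. Pictures are saved under pics/ and viewed, about 8 in all and at most 12, crops included, and the job is handed in when it is done.

```bash
ls; mkdir -p pics; python3 - <<'E'
from rig import robot
import cv2,numpy as np
for n in ("scene","top"):
    p,d=robot.grab_frame(n); cv2.imwrite(f"pics/{n}0.png",p[:,:,::-1]); np.save(f"pics/{n}0.npy",d)
    print(n,robot.camera_info(n))
print(robot.camera_info("wrist"),robot.read_t(),robot.read_force(),robot.read_tcp_rot())
E
```

```text
pics
scene {'vfov': 44.075828628141274, 'cx': 321.45585741482876, 'cy': 246.95930006005088, 'view': array([[-0.7513523 ,  0.65966586,  0.01762574,  0.42642056],
       [ 0.40300064,  0.47983633, -0.77932508, -0.12995426],
       [-0.52255162, -0.57844451, -0.6263719 ,  1.41388672],
       [ 0.        ,  0.        ,  0.        ,  1.        ]])}
top {'vfov': 54.28751245445277, 'cx': 325.6916794402655, 'cy': 238.34990979141512, 'view': array([[ 0.00988362, -0.99960081,  0.02646753, -0.04254942],
       [-0.98875111, -0.01371998, -0.14893961,  0.55270362],
       [ 0.14924329, -0.02469773, -0.98849201,  0.95010124],
       [ 0.        ,  0.        ,  0.        ,  1.        ]])}
{'vfov': 65.70646984690485, 'cx': 321.77758626414084, 'cy': 241.4008458275475, 'T_tool_cam': array([[ 1.46985635e-04, -9.53822778e-01, -3.00369916e-01,
         8.20235442e-02],
       [ 9.99999969e-01,  2.00161226e-04, -1.46262003e-04,
         2.61353244e-04],
       [ 1.99630440e-04, -3.00369885e-01,  9.53822778e-01,
        -1.57767696e-01],
       [ 0.00000000e+00,  0.00000000e+00,  0.00000000e+00,
         1.00000000e+00]])} 0.1 [ 0.26079216 -0.7424748  -0.32187604] [[-8.91272373e-01 -4.53467737e-01 -7.53881521e-04]
 [-4.53468350e-01  8.91271534e-01  1.22807251e-03]
 [ 1.15021876e-04  1.43640851e-03 -9.99998962e-01]]
```

View pics/scene0.png

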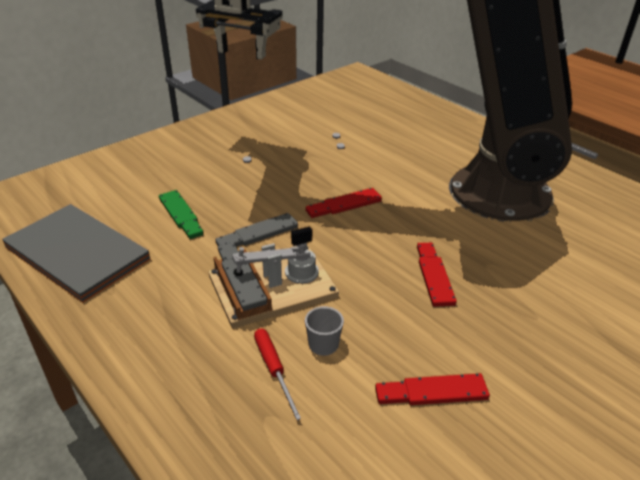

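View pics/top0.png

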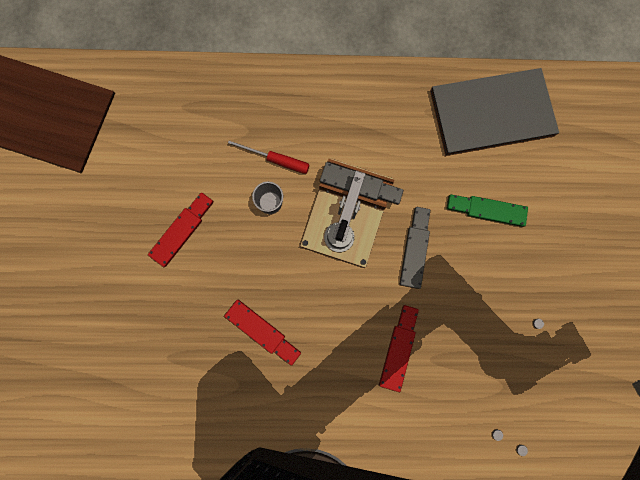

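The top view shows the jig at about (345,215), with the black wing knob at about (342,230) and the housing at (341,238). The spare sheath is at (415,247), the cup at (267,198) and the driver at (270,157). Next I'll enlarge the jig and compute positions.

```bash
cat > h.py <<'E'
import numpy as np,cv2
from rig import robot
def ray(n,u,v,z):
    c=robot.camera_info(n);f=240/np.tan(np.radians(c['vfov']/2));V=c['view']
    R=V[:3,:3];o=-R.T@V[:3,3];r=R.T@np.array([(u-c['cx'])/f,(v-c['cy'])/f,1])
    return o+r*(z-o[2])/r[2]
def cloud(n,d):
    c=robot.camera_info(n);f=240/np.tan(np.radians(c['vfov']/2));V=c['view']
    v,u=np.mgrid[:480,:640]
    P=np.stack([(u-c['cx'])/f*d,(v-c['cy'])/f*d,d],-1)
    return (P-V[:3,3])@V[:3,:3]
E
python3 - <<'E'
from h import *
p=cv2.imread("pics/top0.png");d=np.load("pics/top0.npy");P=cloud("top",d)
cv2.imwrite("pics/crop.png",cv2.resize(p[145:280,290:420],None,fx=6,fy=6,interpolation=2)[:600*2,:][:810])
im=cv2.resize(p[150:275,290:420],(624,600),interpolation=cv2.INTER_CUBIC);cv2.imwrite("pics/crop.png",im)
w=np.s_[215:250,325:360]
q=P[w];m=(p[w].max(-1)<45)&(q[...,2]>.09)
k=q[m];print(len(k),k.mean(0),k.min(0),k.max(0))
v,u=np.nonzero(m);print(u.mean()+325,v.mean()+215,cv2.minAreaRect(k[:,:2].astype(np.float32)))
E
```

```text
144 [ 0.55804836 -0.06414853  0.12095141] [ 0.53949033 -0.0755886   0.10268323] [ 0.57846848 -0.05298384  0.12511691]
341.18055555555554 230.06944444444446 ((0.5597503185272217, -0.06463129818439484), (0.013023970648646355, 0.039941657334566116), 72.01307678222656)
```

View pics/crop.png

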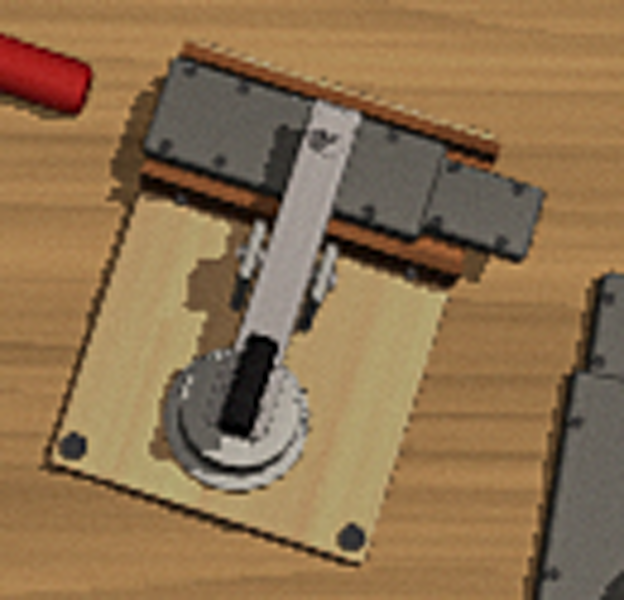

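Candidates for the knob: the only black bar over a round aluminium housing is at top (341,230), which is (235–262, 340–430) in the crop. Its centre is about (0.560, -0.065), top at z≈0.122, and the wing lies at about -18°, so it fits. Next is an IK plan for a single grasp with 170° of clockwise travel, then hover.

```bash
cat >> h.py <<'E'
def ori(a,s=1):  # jaws (tool y) across a wing whose direction is a (deg)
    b=np.radians(a+90); y=s*np.array([np.cos(b),np.sin(b),0]); z=np.array([0,0,-1.]); 
    return np.stack([np.cross(y,z),y,z],1)
A0=-18.
E
python3 - <<'E'
from h import *
for s in (1,-1):
    for a in (A0,A0-60,A0-120,A0-172):
        q=robot.ik([.5597,-.0646,.093],ori(a,s)); print(s,a,None if q is None else np.round(q,1))
E
```

```text
1 -18.0 [  13.3   17.2  -23.5    0.   -49.3 -121.3]
1 -78.0 None
1 -138.0 [ 13.3  17.2 -23.5   0.  -49.3 118.7]
1 -190.0 [ 13.3  17.2 -23.5   0.  -49.3  66.7]
-1 -18.0 [ 13.3  17.2 -23.5   0.  -49.3  58.7]
-1 -78.0 [ 13.3  17.2 -23.5   0.  -49.3  -1.3]
-1 -138.0 [ 13.3  17.2 -23.5   0.  -49.3 -61.3]
-1 -190.0 [  13.3   17.2  -23.5    0.   -49.3 -113.3]
```

```bash
python3 - <<'E'
from h import *
robot.goto([.5597,-.0646,.20],ori(A0,-1))
print(robot.read_t(),robot.read_position(),robot.read_force(),robot.read_ft_torque())
T=np.eye(4);T[:3,:3]=robot.read_tcp_rot();T[:3,3]=robot.read_position()
p,d=robot.grab_frame("wrist");cv2.imwrite("pics/w1.png",p[:,:,::-1]);np.save("pics/w1.npy",d)
c=robot.camera_info("wrist");f=240/np.tan(np.radians(c['vfov']/2))
v,u=np.mgrid[:480,:640];x=u-c['cx'];y=v-c['cy'];r=np.hypot(x,y)+1e-9;t=np.tan(r/f)/r
P=np.stack([x*t*d,y*t*d,d],-1);M=T@c['T_tool_cam'];W=P@M[:3,:3].T+M[:3,3]
m=(d>0)&(W[...,2]>.1165)&(W[...,2]<.128)&(p.max(-1)<70)&(np.hypot(W[...,0]-.56,W[...,1]+.065)<.04)
k=W[m];print(m.sum(),k.mean(0),cv2.minAreaRect(k[:,:2].astype(np.float32)))
vv,uu=np.nonzero(m);print(uu.min(),uu.max(),vv.min(),vv.max())
E
```

```text
2.2333 [ 0.5597215  -0.06521405  0.20002467] [-0.31050251 -0.30252518 -0.32473436] [-0.16908955  0.16610629  0.00727701]
1121 [ 0.56284744 -0.06601695  0.121118  ] ((0.5618853569030762, -0.06555908173322678), (0.013526059687137604, 0.038679443299770355), 72.29801940917969)
311 331 219 274
```

View pics/w1.png

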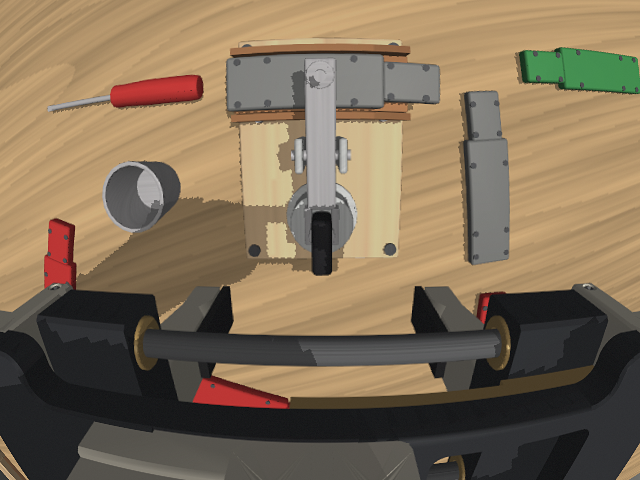

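The wrist view shows the knob at pixels (311–331, 219–274), aligned with the tool. Its centre of (0.562, -0.0656) and angle of -17.7° agree with the top view to 2 mm. I'll descend and grip.

```bash
cat >> h.py <<'E'
A0=-17.8
def S(): return np.r_[robot.read_t(),robot.read_position(),robot.read_force(),robot.read_ft_torque()]
def show(l,s): print(l,np.round(s,4).tolist())
E
python3 - <<'E'
from h import *
np.set_printoptions(suppress=True)
X=[.5612,-.0653]
robot.move_gripper(.5)
robot.servo_line([*X,.093],ori(A0,-1),speed=.1); robot.dwell(.3)
show("down",S()); np.save("zero.npy",S())
robot.move_gripper(0.0); robot.dwell(.2); show("grip",S()); print(robot.read_grip_width()*88)
# timing + stiffness: 2 deg clockwise, then 2 mm up
robot.servo_line([*X,.093],ori(A0-3,-1)); show("rot3",S())
robot.servo_line([*X,.095],ori(A0-3,-1),speed=.02); show("up2",S())
E
```

```text
down [4.7, 0.5614, -0.0653, 0.0934, -0.716, 0.3545, -0.5159, -0.1032, 0.1341, -0.0053]
grip [5.5, 0.5612, -0.0654, 0.093, -0.5954, 0.1512, -0.3432, -0.3492, 0.1847, 0.0302]
13.55537508665697
rot3 [5.75, 0.5611, -0.0653, 0.093, -0.4041, -1.1247, 0.6215, -0.3447, 0.1709, -0.0588]
up2 [6.0, 0.5611, -0.0653, 0.0947, 0.9375, -0.3806, -5.1344, -0.5084, -0.4861, 0.0362]
```

```bash
cat >> h.py <<'E'
Z=np.load("zero.npy") if __import__("os").path.exists("zero.npy") else np.zeros(10)
def mz(n=1,dt=.05):
    a=[]
    for _ in range(n): robot.dwell(dt); a.append(S())
    return np.mean(a,0)-np.r_[0,0,0,0,Z[4:]]
E
python3 - <<'E'
from h import *
X=[.5612,-.0653]; z=.096
robot.servo_line([*X,z],ori(A0-9,-1),speed=.05);  show(9,mz())
robot.servo_line([*X,z],ori(A0-15,-1),speed=.05); show(15,mz()[[0,3,4,5,6,9]])
a=15
while a<26:
    a+=1; robot.servo_line([*X,z],ori(A0-a,-1),speed=.05); s=mz(2); show(a,s[[0,3,4,5,6,9]])
    if s[9]>.12: break
print(robot.read_grip_width()*88)
E
```

```text
9 [6.3083, 0.5611, -0.0653, 0.0958, 2.2058, -1.0177, -4.7255, -0.3841, -0.5932, -0.0142]
15 [6.6167, 0.0959, 2.6568, -1.3256, -4.9611, -0.033]
16 [6.9417, 0.096, 1.8057, -0.9339, -4.4495, 0.0779]
17 [7.2917, 0.096, 1.5307, -0.7623, -5.0185, 0.0331]
18 [7.6417, 0.096, 1.7801, -0.3473, -5.2869, 0.0186]
19 [7.9917, 0.096, 1.7691, -0.1371, -4.3952, -0.009]
20 [8.3417, 0.096, 1.71, 0.2869, -4.8643, -0.0003]
21 [8.6917, 0.096, 2.6044, 0.8274, -4.9139, 0.0755]
22 [9.0417, 0.096, 2.4485, -0.0932, -5.772, 0.1414]
13.864626405690224
```

The wall shows at about 20.5°, with a stiffness of about 0.07 N·m per degree. Now I'll lift with a light clockwise bias.

```bash
python3 - <<'E'
from h import *
X=[.5612,-.0653]; z=.096; a=22.3
def mv(sp=.02): robot.servo_line([*X,z],ori(A0-a,-1),speed=sp); return mz(2)
s=mv()
while True:
    m=s[9]; show((round(z,4),round(a,1)),s[[0,4,5,6,9]])
    if m>.30 or s[6]<-18 or a>29 or z>.118 or s[0]>36: break
    if m<.07 or a>24.5: a+=.7          # gave way (or slack): probe by turning only
    else:
        z+=.0007
        a+=np.clip((.14-m)*4,-.6,.3)
    s=mv()
E
```

```text
(0.096, 22.3) [9.3917, 2.5845, 1.2127, -4.74, 0.1321]
(0.0967, np.float64(22.3)) [9.7417, 3.9263, 1.4376, -9.1238, 0.1586]
(0.0974, np.float64(22.3)) [10.0917, 4.8968, 1.3638, -11.6604, 0.1592]
(0.0981, np.float64(22.2)) [10.4417, 4.2409, 1.3348, -11.9617, 0.1265]
(0.0988, np.float64(22.2)) [10.7917, 4.0993, 1.6466, -10.2192, 0.141]
(0.0995, np.float64(22.2)) [11.1417, 4.5984, 1.5885, -11.3763, 0.1585]
(0.1002, np.float64(22.2)) [11.4917, 4.5443, 1.5238, -11.5723, 0.1036]
(0.1009, np.float64(22.3)) [11.8417, 4.401, 1.9599, -12.8414, 0.1783]
(0.1016, np.float64(22.1)) [12.1917, 4.547, 1.9365, -13.5746, 0.0969]
(0.1023, np.float64(22.3)) [12.5417, 5.0973, 1.8041, -13.253, 0.1521]
(0.103, np.float64(22.3)) [12.8917, 5.012, 1.9295, -13.6078, 0.2165]
(0.1037, np.float64(22.0)) [13.2417, 4.1867, 1.8779, -12.8421, 0.1233]
(0.1044, np.float64(22.0)) [13.5917, 3.0674, 2.6769, -8.6785, 0.1537]
(0.1051, np.float64(22.0)) [13.9417, 2.2655, 1.8186, -7.7519, 0.0728]
(0.1058, np.float64(22.2)) [14.2917, 2.9436, 0.8971, -9.332, 0.0157]
(0.1058, np.float64(22.9)) [14.6417, 2.6949, 1.3895, -8.3737, 0.0236]
(0.1058, np.float64(23.6)) [14.9917, 2.8452, 1.2392, -8.1398, 0.0375]
(0.1058, np.float64(24.3)) [15.3417, 2.6864, 2.0628, -7.7289, 0.0689]
(0.1058, np.float64(25.0)) [15.6917, 2.1068, 1.7836, -8.1693, 0.075]
(0.1058, np.float64(25.7)) [16.0417, 2.6912, 2.238, -7.3371, 0.1229]
(0.1058, np.float64(26.4)) [16.3917, 1.9718, 2.4708, -5.6001, 0.1928]
(0.1058, np.float64(27.1)) [16.7417, 0.8642, 3.0623, -1.557, 0.1721]
(0.1058, np.float64(27.8)) [17.0917, 0.3809, 3.4096, 1.6529, 0.1709]
(0.1058, np.float64(28.5)) [17.4417, -0.075, 4.1014, 3.7712, 0.2532]
(0.1058, np.float64(29.2)) [17.7917, -1.2151, 4.3462, 7.1015, 0.1775]
```

It gave way at z≈0.1055, a draw of about 12.6 mm. Fz is now turning upward, so the pin is riding on the mouth's lower edge. I'll follow in z to hold the spring load at about -8 N and turn on.

```bash
python3 - <<'E'
from h import *
X=[.5612,-.0653]; z=.1058; a=29.2
def mv(sp=.02): robot.servo_line([*X,z],ori(A0-a,-1),speed=sp); return mz(2)
s=mv()
while True:
    m=s[9]; show((round(z,4),round(a,1)),s[[0,4,5,6,9]])
    if m>.32 or abs(s[6])>20 or a>45 or z>.111 or s[0]>28: break
    if s[6]>-5: z+=.0005
    elif s[6]<-12: z-=.0004
    if m<.15: a+=1.2
    elif m>.24: a-=.5
    s=mv()
E
```

```text
(0.1058, 29.2) [18.1417, -0.4617, 4.5277, 7.3068, 0.1258]
(0.1063, 30.4) [18.4917, -1.0287, 3.596, 6.5917, 0.02]
(0.1068, 31.6) [18.8417, -0.1189, 3.9544, 3.3156, 0.0081]
(0.1073, 32.8) [19.1917, 2.2798, 2.3547, -1.3016, -0.012]
(0.1078, 34.0) [19.5417, 4.7964, 1.3382, -8.4905, 0.0022]
(0.1078, 35.2) [19.8917, 5.3862, 1.4258, -9.4473, -0.0125]
(0.1078, 36.4) [20.2417, 5.5584, 1.9708, -10.4073, 0.0245]
(0.1078, 37.6) [20.5917, 4.4718, 1.8618, -10.5953, -0.0077]
(0.1078, 38.8) [20.9417, 5.1139, 1.4504, -10.638, -0.0017]
(0.1078, 40.0) [21.2917, 4.3093, 1.7476, -11.2031, 0.0168]
(0.1078, 41.2) [21.6417, 3.7753, 2.2508, -11.0374, -0.0027]
(0.1078, 42.4) [21.9917, 5.01, 1.7438, -10.269, -0.0157]
(0.1078, 43.6) [22.3417, 4.3388, 2.041, -10.1836, 0.0026]
(0.1078, 44.8) [22.6917, 4.0555, 1.7939, -10.0831, -0.0114]
(0.1078, 46.0) [23.0417, 5.2197, 2.3528, -10.2441, -0.0121]
```

The torque is free and the spring load is normal, so the pin is in the channel. I'll drive on with the climb.

```bash
python3 - <<'E'
from h import *
X=[.5612,-.0653]; z=.1078; a=46.
def mv(sp=.03): robot.servo_line([*X,z],ori(A0-a,-1),speed=sp); return mz(1)
i=0;s=mv()
while True:
    m=s[9]; 
    if i%4==0 or m>.15 or a>150: show((round(z,4),round(a,1)),s[[0,4,5,6,9]])
    i+=1
    if m>.28 or abs(s[6])>25 or np.hypot(s[4],s[5])>15 or a>173 or s[0]>48: break
    st=(4 if a<154 else 1.5) if m<.12 else .8
    a+=st; z+=.0000317*st
    if s[6]>-6: z+=.0003
    elif s[6]<-15: z-=.0003
    s=mv()
show((z,a),s); print(robot.read_grip_width()*88)
E
```

```text
(0.1078, 46.0) [23.3667, 3.5314, 1.6625, -10.2444, 0.0598]
(0.1083, 62.0) [24.5667, 4.1656, 3.2036, -9.7807, -0.0045]
(0.1088, 78.0) [25.7667, 4.61, 2.1415, -10.8494, 0.0093]
(0.1093, 94.0) [26.9667, 5.6042, 2.367, -11.4083, -0.0536]
(0.1098, 110.0) [28.1667, 5.2323, 2.2024, -11.2392, 0.0215]
(0.1103, 126.0) [29.3667, 5.4796, 1.4948, -10.9198, 0.0004]
(0.1108, 142.0) [30.5667, 6.4239, 0.9848, -10.1704, 0.0089]
(0.1112, 154.0) [31.4667, 5.4162, 0.8315, -12.7622, -0.0151]
(0.1113, 155.5) [31.7667, 6.1926, 0.6166, -10.7007, -0.0341]
(0.1113, 157.0) [32.0667, 5.9035, 0.332, -11.8034, -0.0684]
(0.1114, 158.5) [32.3667, 6.7807, 1.2336, -10.2865, -0.0616]
(0.1114, 160.0) [32.6667, 7.6945, 0.6887, -11.0006, -0.0146]
(0.1115, 161.5) [32.9667, 7.0284, -0.347, -11.3558, -0.0024]
(0.1115, 163.0) [33.2667, 5.9057, -0.0021, -11.2558, -0.0252]
(0.1116, 164.5) [33.5667, 7.4022, 0.377, -11.3685, -0.0621]
(0.1116, 166.0) [33.8667, 5.4177, 0.825, -12.0362, -0.0142]
(0.1117, 167.5) [34.1667, 6.7718, 0.1739, -11.3915, -0.0239]
(0.1117, 169.0) [34.4667, 7.4022, 0.1759, -12.5947, -0.0122]
(0.1117, 170.5) [34.7667, 7.2739, 0.9931, -11.6471, 0.0592]
(0.1118, 172.0) [35.0667, 6.5563, 0.0354, -12.4606, 0.0312]
(0.1118, 173.5) [35.3667, 7.162, 0.1003, -12.359, 0.1679]
(0.11184174999999982, 173.5) [35.3667, 0.5616, -0.0657, 0.1118, 7.162, 0.1003, -12.359, 0.0061, -2.61, 0.1679]
14.106251476287124
```

The stop starts to be felt at about 172°. I'll confirm it gently above 0.25 N·m, take the load off, let go, back up and look.

```bash
python3 - <<'E'
from h import *
X=[.5612,-.0653]; z=.1118; a=173.5
def mv(sp=.03): robot.servo_line([*X,z],ori(A0-a,-1),speed=sp); return mz(2)
while a<178:
    a+=.8; s=mv(); show(a,s[[0,4,5,6,9]])
    if s[9]>.26: break
a-=2.5; s=mv(); show("relax",s[[0,4,5,6,9]])
while s[6]<-3 and z>.1098: z-=.0004; s=mv(); show(round(z,4),s[[0,4,5,6,9]])
robot.move_gripper(.45); show("open",mz(2))
robot.servo_line([*X,.2],speed=.1); show("up",mz(2))
T=np.eye(4);T[:3,:3]=robot.read_tcp_rot();T[:3,3]=robot.read_position()
p,d=robot.grab_frame("top");cv2.imwrite("pics/top2.png",p[:,:,::-1])
p,d=robot.grab_frame("wrist")
c=robot.camera_info("wrist");f=240/np.tan(np.radians(c['vfov']/2))
v,u=np.mgrid[:480,:640];x=u-c['cx'];y=v-c['cy'];r=np.hypot(x,y)+1e-9;t=np.tan(r/f)/r
M=T@c['T_tool_cam'];W=np.stack([x*t*d,y*t*d,d],-1)@M[:3,:3].T+M[:3,3]
m=(d>0)&(W[...,2]>.1)&(W[...,2]<.16)&(p.max(-1)<70)&(np.hypot(W[...,0]-.56,W[...,1]+.065)<.03)
k=W[m];k=k[k[:,2]>np.percentile(k[:,2],90)-.004]
print(len(k),np.median(k,0),cv2.minAreaRect(k[:,:2].astype(np.float32)))
s,_=robot.grab_frame("scene")
cv2.imwrite("pics/end.png",np.hstack([p,cv2.resize(s[190:350,190:370],(540,480))])[:,:,::-1][::1]);e=cv2.imread("pics/end.png");cv2.imwrite("pics/end.png",cv2.resize(e,(800,int(480*800/e.shape[1]))))
E
```

```text
174.3 [35.6917, 6.2704, -0.7697, -11.8823, 0.2326]
175.10000000000002 [36.0417, 6.3695, -0.7206, -11.9412, 0.3089]
relax [36.3917, 7.107, -0.526, -12.3975, 0.1767]
0.1114 [36.7417, 5.85, -0.8492, -9.7104, 0.1683]
0.111 [37.0917, 5.6759, -1.1119, -7.2739, 0.1866]
0.1106 [37.4417, 5.7772, -1.9663, -4.0222, 0.1876]
0.1102 [37.7917, 4.3865, -2.5098, 0.9763, 0.1902]
open [38.5667, 0.5612, -0.0653, 0.1102, 0.474, -0.2173, -0.0589, 0.0816, -0.1532, 0.0236]
up [39.7167, 0.5607, -0.0653, 0.1992, 0.8371, -0.5142, 0.5789, 0.0928, -0.177, -0.0009]
1240 [ 0.55854023 -0.06519377  0.13910825] ((0.5602874159812927, -0.06575094908475876), (0.013719798065721989, 0.03928922861814499), 80.09107971191406)
```

View pics/end.png

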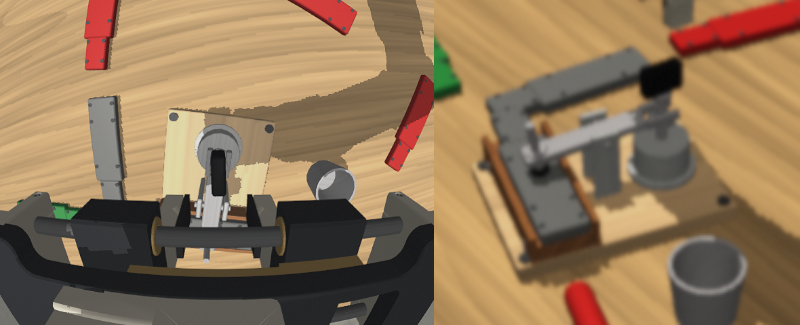

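The picture shows the knob standing up by itself: its top is at 0.139 m against 0.121 m at rest, and the wing at -9.9° means about 172° turned. The strap is tilted down with its foot on the sheath, which lies in its cradle, and the gripper is clear.

```bash
python3 -c "
from rig import robot
robot.job_done(); print(robot.read_t())"
```

```text
the job is handed in; nothing more can be done
the job is handed in; nothing more can be done
```

The screw is driven fully home and stands up by itself. The strap is tilted down with its foot on the sheath, and the gripper has let go. I handed the job in shortly after 39.7 s on the robot's clock; it reported no verdict.

- **Finding the thread:** I gripped the wing knob and pressed lightly clockwise while pulling up. The wall gave way at about 12.6 mm. The pin first rode on the mouth's lower edge (about 7 N upward), so I followed it up about 2 mm and it then turned freely.
- **Driving home:** I drove the screw round to the end stop, confirmed at 0.31 N·m. The highest averaged torque was 0.25 N·m in the slot and mouth and 0.31 N·m at the stop.
- **Last checks:** After release, the wing had turned about 172° (3.0 rad) and the knob top stood about 18 mm above its rest height. The sheath was still in its cradle, and the tool read no outside force beyond noise. I looked at nothing else at the end beyond that one picture.
- **Not measured:** I judged the foot's contact with the sheath by eye in the scene picture, so its force was not measured. I did not measure the bystanders' positions either, but the arm never went near them.

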